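# Serve one can from the pedal-lift dispenser

## Task

Serve one can from the dispenser by working only its pedal: press the pedal smoothly all the way down to its stop, without stamping on it, and keep it there with the lid fully up until the front can has rolled out and lies in the catch tray. Then ease the pedal gently back up so that the lid comes down softly without slamming and the next can rolls up behind the shut lid, and let go of the pedal. Serve just the one can and leave everything standing around the dispenser where it is.

Things in the scene. Friction and masses are not known exactly. Their poses are not given: they have to be found in the camera images.
- dispenser: Fixed sheet-metal can dispenser, base 240 x 415 mm, 135 mm high (175 with lid up). Origin: on the table under the middle of the pedal pad. z up; y is the way the cans roll. The sloping chute spans x = 75 to 201 mm, its mouth at y = 255 mm, cans' tops up to 125 mm high; catch tray from there to y = 366 mm. The pedal lever runs along y at x = 0; the chute's near side is 50 mm from the pad's edge.
- pedal_pad (a point): Centre of the pedal pad's upper face: flat, rubber-topped, 50 mm (dispenser x) by 62 mm (y), 78 mm above the table when released; free above. It is one end of a see-saw lever with its pivot 120 mm along dispenser +y; pushing the pad down lifts the other end and, by a rod, the lid. Its travel down to the stop is set differently each time, 23 to 35 mm, to be felt.
- stop: Pedal stop: loose steel block 46 x 50 x 20 mm lying on the base plate under the pad, with an adjusting bolt 16 mm across in its top, screwed out 4 to 14 mm, each time differently; the lever lands on the bolt. It stays put under the lever. Origin: centre of the block's underside.
- pedal (a joint): Lever angle (rad): 0 = released, 0.19 to 0.29 = on the stop. A spring and the lid's weight push the pad up: roughly 2 to 6 N at its centre at first, a jump of a few N as the front can leaves the lid (about 16 mm down), then roughly 9 to 13 N up to the stop, where it climbs steeply (several N per mm). It springs up if left. A push above 25 N counts as stamping.
- lid (a joint): Lid angle (rad), driven only by the pedal (about 2.9 times its angle): 0 = shut, 0.56 to 0.84 = fully up, depending on how the pedal's stop is set. Sheet-metal hood, 122 x 80 mm on top with a 68 mm flap in front, over the front can, hinged at its up-slope edge. Falling faster than 1.5 rad/s (about 60 mm/s at the pad) counts as slamming.
- can_front: Unopened drink can, 66 mm across, 115 mm long, lying across the chute under the lid, against its flap. Origin: centre of the can; x along its axis. With the lid fully up it rolls out by itself within about a second.
- can_second: Can like the front one, next up the slope. Held back by a stop bar which rises out of the chute floor when the pedal is down; rolls forward against the shut lid when the pedal is back up. Origin: centre of the can.
- can_third: Can like the front one, third in the row. Origin: centre of the can.
- tray_mid (a point): Middle of the floor of the catch tray, 118 x 105 mm inside, 15 mm above the table; axes as the dispenser. A can lying in the tray has its centre about 33 mm above it and about 15 mm further along y, against the tray's end.
- ready (a point): Where the centre of the can lies which rests against the shut lid (front place).
- second_place (a point): Where the centre of the can lies which is second in the row.
- sauce: Bystander: squeeze bottle, 54 mm across, 170 mm high, standing about 130 mm from the pad. Origin: centre of its underside.
- steel_pot: Bystander: small open steel pot, 100 mm across, 80 mm high. Origin: centre of its underside.
- cup: Bystander: white cup, 80 mm across, 95 mm high. Origin: centre of its underside.
There are look-alikes about, which are no part of the job. What is shaped like the can_third but pink or purple is not meant. Leave any turquoise look-alike of the can_front alone.

How it is judged:
By the outcome, as a careful person would: the job done as asked, in the order asked, and still so for the second after the job is handed in, with the robot touching nothing.
It also fails if it takes over 53 s, if anything falls off the work surface, if the arm or the gripper's body presses on something with over 40 N, if the wrist force passes 120 N, or if a joint passes its speed limit or range.

## Robot

A 6-joint arm with a two-finger parallel gripper is mounted at the origin on the work surface. World frame = base frame: x ahead of the robot, y to its left, z up, the work surface at z = 0. Lengths are in m, angles in rad, forces in N, time in s.
With the tool pointing down it reaches from about 0.35 to 1 m from the base axis. Payload 7.1 kg.
Tool frame: the origin (TCP) lies between the finger pads; the fingertips stand 22 mm ahead of it and the grasp point (between the pads) lies 3 mm ahead of it; x points along the fingers, y is the direction in which the jaws open and shut, and the axes are right-handed (so a half turn about x gives the same grasp; the last joint's range is limited). The gripper opens to 85 mm and grips with 20 to 120 N. Pads are 22 mm wide; open, the fingers measure 114 mm over their backs; the gripper's body (76 mm by 85 mm) begins 54 mm behind the grasp point. The pads swing forward as they close: fully open they stand 13 mm farther back than shut.
Start: joints at [1.221, 0.423, 1.63, -0, 1.089, -0.019], TCP at [0.203, 0.591, 0.253] pointing down, gripper open.
Joint ranges: [-3, 3], [-0.9, 2.11], [0.09, 2.58], [-1.31, 4.45], [0.11, 2.69], [-2.54, 2.54]. Speed limits (rad/s): [2.39, 2.39, 3.01, 3.14, 3.14, 3.14].

## Interface

Orientations are given as a rotation vector (axis times angle).
In Python, from rig import manip gives the robot as it stands. The module is installed in compiled form; this text tells all that it offers. Calls block until the motion is done:
- manip.move_to(position, orientation): joint-space move of the TCP to a pose.
- manip.servo_line(position, orientation=None, rate=0.15): straight line of the TCP; orientation=None keeps the orientation; rate is the mean speed in m/s.
- manip.set_joints(angles): joint-space move.
- manip.command_gripper(opening, f_grip=None): finger opening in m; f_grip is the grip in N (None keeps the last); returns when the fingers have stopped.
- manip.hold(seconds).
- manip.solve_ik(position, orientation): joint angles nearest the present ones, or None.
- manip.camera(name): name is "side" or "top"; returns a dict with "image" (400x640x3 uint8, red, green, blue), "fx", "fy", "cx", "cy" (pixels), "cam_to_world" (4x4, takes a point from camera to world coordinates). Camera axes: x right, y down, z forward; pixel columns grow to the right and rows downward; lengths in m; the calibration is good to about 2 mm. A picture is of the moment at which its call begins. There is no depth.
A pose or a line that the arm cannot do raises manip.IKError and nothing moves.
- manip.sign_off(): hands the job in, once; it reports no verdict.
Readings, each from a call of its own:
- manip.get_time(): time.
- manip.get_joint_positions(): joint angles.
- manip.get_joint_vel(): joint speeds.
- manip.get_tau(): joint torques, N m.
- manip.get_position(): TCP position.
- manip.get_ee_rot(): TCP orientation.
- manip.get_contact_force(): force on the tool from outside, world axes, zero at the start.
- manip.get_torque(): the same for the moment, N m.
- manip.get_width(): finger opening in m.
Only numpy, scipy, OpenCV 4.12 (cv2) and the standard library are available. Lean on these libraries where they do the work, as an engineer would, in place of code of your own. Each camera call takes 0.05 s, during which the arm holds its last target. There are 200 camera calls.

## Working session

There is one attempt and no reset: what is moved stays moved. The work goes in short steps, each a Python script; the robot and the scene stay as the last script left them, time stands still between calls to the robot, and variables do not carry over. Pictures are saved under pics/ and viewed, about 8 in all and at most 12, crops included, and the job is handed in when it is done.

```bash
mkdir -p pics; python3 - <<'E'
from rig import manip
import cv2,numpy as np
for n in("side","top"):
    c=manip.camera(n);cv2.imwrite(f"pics/{n}0.png",c["image"][:,:,::-1])
    print(n,c["fx"],c["fy"],c["cx"],c["cy"],np.round(c["cam_to_world"],4).tolist())
print(manip.get_time(),manip.get_ee_rot(),manip.get_contact_force())
E
```

```text
side 488.45353476042976 488.45353476042976 313.9305498491454 201.30467613045803 [[0.938, -0.1968, 0.2854, 0.1832], [-0.3465, -0.5043, 0.791, -1.0637], [-0.0117, -0.8408, -0.5412, 0.8064], [0.0, 0.0, 0.0, 1.0]]
top 385.99326493871416 385.99326493871416 322.1308464384531 192.9419885011958 [[0.1498, -0.9662, 0.21, 0.3676], [-0.9887, -0.1466, 0.031, -0.047], [0.0009, -0.2123, -0.9772, 0.9972], [0.0, 0.0, 0.0, 1.0]]
0.1 [ 0.25852891  1.55539669 -0.26067274] [ 0.89863003 -0.24579596 -0.38541971]
```

View pics/top0.png

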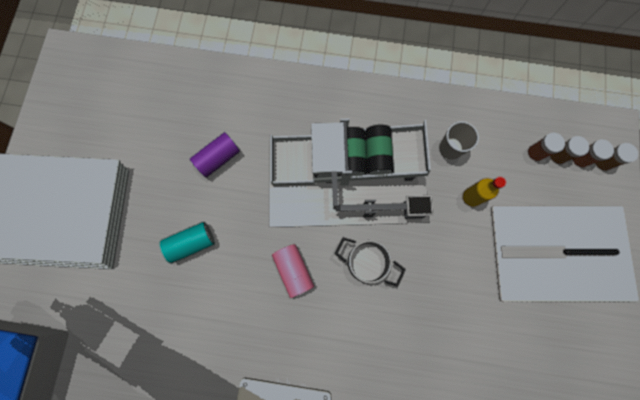

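View pics/side0.png

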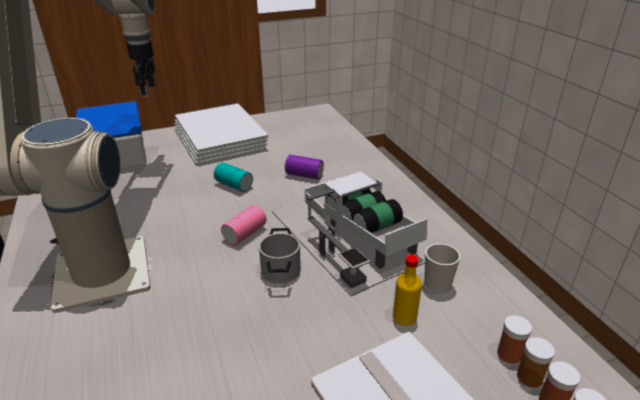

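The top view shows the dispenser with its pad near (419,206), the sauce at (483,190), the cup at (458,140) and the pot at (369,262). In the side view the pad is near (352,275). I'll enlarge both.

```bash
python3 - <<'E'
import cv2,numpy as np
a=cv2.imread("pics/top0.png")[110:240,260:510];b=cv2.imread("pics/side0.png")[170:300,260:460]
cv2.imwrite("pics/c1.png",cv2.resize(a,None,fx=3.2,fy=3.2,interpolation=2))
cv2.imwrite("pics/c2.png",cv2.resize(b,None,fx=4,fy=4,interpolation=2))
E
```

```text
(no output)
```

View pics/c1.png

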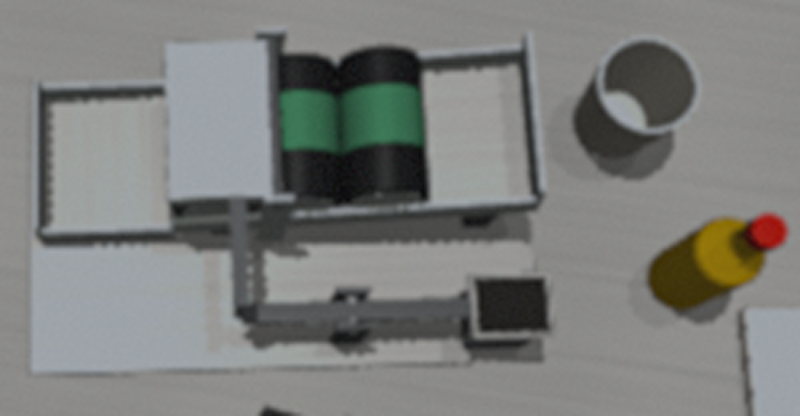

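View pics/c2.png

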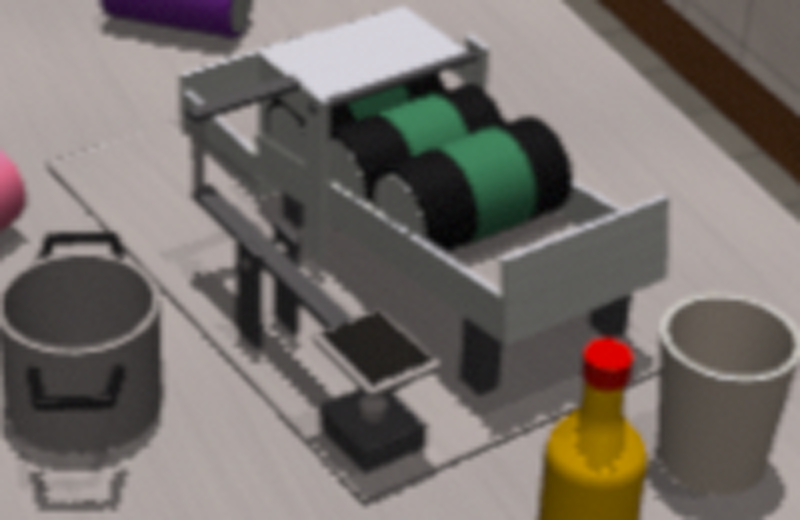

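```bash
cat > h.py <<'E'
from rig import manip
import numpy as np
C={n:manip.camera(n) for n in("side","top")}
def ray(n,u,v):
    c=C[n];M=np.array(c["cam_to_world"]);d=M[:3,:3]@[(u-c["cx"])/c["fx"],(v-c["cy"])/c["fy"],1]
    return M[:3,3],d
def at(n,u,v,z):
    o,d=ray(n,u,v);return o+d*(z-o[2])/d[2]
def crop(n,x,y):
    return (260+x/3.2,110+y/3.2) if n=="top" else (260+x/4,170+y/4)
E
python3 - <<'E'
from h import *
A=lambda n,x,y,z:np.round(at(n,*crop(n,x,y),z),4)
p=A("top",511,305,.078);print("pad",p,A("side",377,350,.078))
print("pad corners side",[A("side",*q,.078) for q in[(318,340),(375,312),(437,360),(378,388)]])
print("pad corners top",[A("top",*q,.078) for q in[(469,280),(547,277),(551,330),(476,337)]])
b=[A("side",368,500,0.003),A("side",48,163,.003),A("top",32,372,.003),A("top",541,358,.003),A("top",31,240,.003)];print("base",b)
for q in(b[1]-b[0],b[2]-b[3],b[2]-b[0]): print(np.linalg.norm(q),np.degrees(np.arctan2(q[1],q[0])))
E
```

```text
pad [ 0.5703 -0.2559  0.078 ] [ 0.5711 -0.2607  0.078 ]
pad corners side [array([ 0.5425, -0.2398,  0.078 ]), array([ 0.5846, -0.2277,  0.078 ]), array([ 0.5997, -0.2815,  0.078 ]), array([ 0.5577, -0.2919,  0.078 ])]
pad corners top [array([ 0.5847, -0.2225,  0.078 ]), array([ 0.596 , -0.2809,  0.078 ]), array([ 0.5557, -0.2876,  0.078 ]), array([ 0.542 , -0.2322,  0.078 ])]
base [array([ 0.5496, -0.3016,  0.003 ]), array([0.4736, 0.1071, 0.003 ]), array([0.4739, 0.1047, 0.003 ]), array([ 0.5469, -0.3012,  0.003 ]), array([0.5817, 0.125 , 0.003 ])]
0.4157062544634131 100.53414177819432
0.41241218459206563 100.19549639664605
0.41329188233015174 100.55408097962501
```

Both views agree on the pad centre to about 5 mm, at about (0.571, -0.258). The base edges measure 0.413–0.416 m against the stated 415 mm, and the yaw is about 10.4°. Next I'll move above the pad with the fingers shut.

```bash
cat >> h.py <<'E'
from scipy.spatial.transform import Rotation as R
P=np.array([.571,-.258]); a=np.radians(10.4)
def ori(k):
    y=np.array([np.cos(a+k*np.pi/2),np.sin(a+k*np.pi/2),0]);x=np.array([0,0,-1.])
    return R.from_matrix(np.c_[x,y,np.cross(x,y)]).as_rotvec()
E
python3 - <<'E'
from h import *
import cv2
q=manip.get_joint_positions();best=[]
for k in range(4):
    s=manip.solve_ik([*P,.2],ori(k))
    if s is not None: best.append((np.abs(np.array(s)-q).max(),k)); print(k,np.round(s,2))
k=min(best)[1];print(k)
manip.command_gripper(0.0,30)
manip.move_to([*P,.26],ori(k))
manip.servo_line([*P,.112],rate=.12)
manip.hold(.3)
print(manip.get_time(),manip.get_position(),manip.get_contact_force(),manip.get_width())
i=[manip.camera(n)["image"][:,:,::-1] for n in("side","top")]
cv2.imwrite("pics/m.png",np.vstack([cv2.resize(i[0][170:300,260:460],(600,390)),cv2.resize(i[1][110:240,260:510],(600,210))][:1]))
E
```

```text
0 [-0.44  0.49  1.66 -0.    0.99 -0.62]
1 [-0.44  0.49  1.66 -0.    0.99 -2.2 ]
2 [-0.44  0.49  1.66 -0.    0.99  2.52]
3 [-0.44  0.49  1.66  0.    0.99  0.95]
0
5.9833 [ 0.57114789 -0.25806813  0.11238609] [-0.51025368  0.14439832  0.335615  ] 8.605225269219351e-05
```

View pics/m.png

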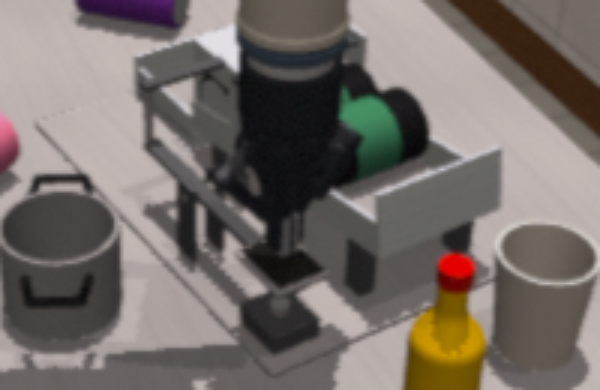

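The tips hang just above the pad, and clear of the chute, sauce and pot. Now the press.

```bash
python3 - <<'E'
from h import *
import cv2
f0=np.mean([manip.get_contact_force()[2] for _ in range(5)])
z=.1124;zc=None;log=[]
while z>.058:
    st=.001 if zc is None or zc-z<.020 else .0006
    z-=st; manip.servo_line([*P,z],rate=.012)
    f=manip.get_contact_force()[2]-f0
    log.append((round(z*1e3,1),round(float(manip.get_position()[2])*1e3,1),round(float(f),1)))
    if zc is None and f>1.5: zc=z
    if f>17: break
    if zc and zc-z>.038: break
print(zc,log,manip.get_time())
manip.hold(1.0)
print(manip.get_contact_force()-np.array([0,0,f0]),manip.get_position(),manip.get_time())
i=[manip.camera(n)["image"][:,:,::-1] for n in("side","top")]
cv2.imwrite("pics/p.png",np.vstack([cv2.resize(i[0][150:300,240:460],(440,300)),cv2.resize(i[1][110:240,240:460],(440,260))]))
E
```

```text
0.09939999999999999 [(111.4, 111.3, 1.1), (110.4, 110.3, 0.7), (109.4, 109.3, 0.2), (108.4, 108.3, 0.4), (107.4, 107.3, 0.9), (106.4, 106.3, -0.5), (105.4, 105.3, -0.2), (104.4, 104.3, 0.5), (103.4, 103.3, 1.3), (102.4, 102.3, 0.2), (101.4, 101.3, 0.1), (100.4, 100.3, -0.4), (99.4, 99.7, 4.2), (98.4, 98.8, 5.6), (97.4, 97.9, 6.4), (96.4, 97.0, 6.8), (95.4, 96.0, 6.5), (94.4, 95.0, 6.4), (93.4, 94.1, 7.4), (92.4, 93.1, 6.7), (91.4, 92.1, 7.3), (90.4, 91.1, 6.1), (89.4, 90.2, 7.0), (88.4, 89.2, 8.6), (87.4, 88.3, 7.6), (86.4, 87.2, 8.1), (85.4, 86.2, 7.7), (84.4, 85.3, 8.5), (83.4, 84.2, 7.9), (82.4, 83.4, 10.8), (81.4, 82.4, 10.4), (80.4, 81.5, 10.9), (79.4, 80.5, 10.8), (78.8, 79.8, 12.2), (78.2, 79.3, 11.2), (77.6, 78.7, 11.2), (77.0, 78.0, 11.0), (76.4, 77.4, 11.7), (75.8, 76.9, 11.7), (75.2, 76.2, 11.8), (74.6, 75.6, 12.5), (74.0, 75.0, 12.9), (73.4, 74.4, 12.3), (72.8, 73.8, 12.7), (72.2, 73.2, 13.0), (71.6, 72.8, 13.7), (71.0, 72.6, 16.8), (70.4, 72.4, 20.5)] 18.1833
[-5.58300665  6.29443987 20.5545085 ] [ 0.57111847 -0.25743543  0.07239001] 19.1833
```

View pics/p.png

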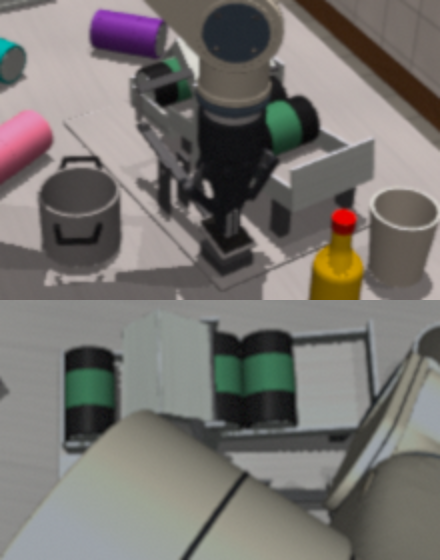

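The pedal is on its stop after about 27.5 mm, at 20.5 N. The front can lies in the tray in both views, and the other two are held back. Now I'll ease up.

```bash
python3 - <<'E'
from h import *
import cv2
manip.hold(.3)
manip.servo_line([*P,.108],rate=.011)
print(manip.get_contact_force(),manip.get_time())
manip.servo_line([*P,.26],rate=.08)
manip.move_to([.35,.35,.3],ori(0))
manip.hold(.5)
print(manip.get_time(),manip.get_contact_force())
i=[manip.camera(n)["image"][:,:,::-1] for n in("side","top")]
cv2.imwrite("pics/r.png",np.vstack([cv2.resize(i[0][150:330,220:480],(520,360)),cv2.resize(i[1][110:240,240:510],(520,240))]))
E
```

```text
[-0.64917372  0.19503871 -0.5327451 ] 23.25
28.1083 [ 0.33784204 -0.7646687  -0.54750656]
```

View pics/r.png

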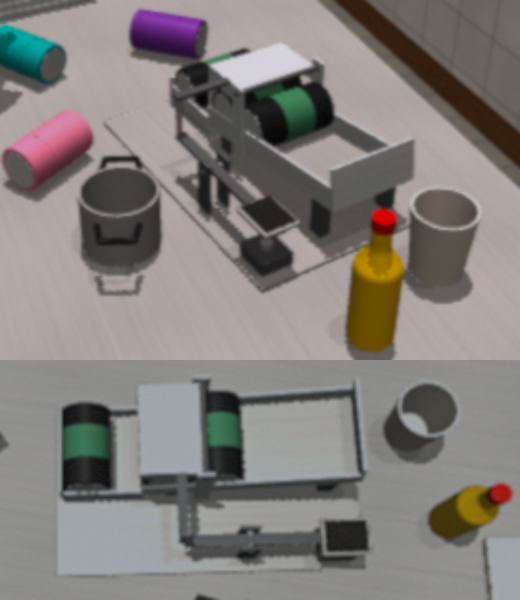

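The served can is in the tray, the lid is shut, the pedal is up and the row has moved forward one place. The things standing around haven't moved. Handing in.

```bash
python3 -c "
from rig import manip
manip.sign_off()"
```

```text
the job is handed in; nothing more can be done
```

I served one can from the dispenser by working only the pedal, and handed the job in. It took about 28 s of the 53 s allowed.

- **Press:** I pushed the pad down at about 12 mm/s with the fingers shut. The stop came after about 27.5 mm of travel. The highest push I read was about 20.6 N, below the 25 N stamping limit.
- **Hold:** I kept the pedal on the stop for over a second. Both pictures showed the can in the catch tray before I let up.
- **Release:** I eased the pedal up at a mean of 11 mm/s, well under the 60 mm/s slamming limit, then moved the arm well clear.

**Last checks:** The final pictures show one can in the tray, the lid shut and the pedal up. One can shows behind the lid where there were two, so the row has moved up. The sauce, pot, cup and look-alikes look unmoved. The new front can is hidden under the lid, so its place there is inferred from the row moving up. I judged lid speed only from the commanded motion and did not measure it.

No check failed. The two cameras disagreed by about 5 mm on the pad centre, which made no difference to the press.

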